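# Close the strainer jar: disk in the mouth, ring over it

## Robot

A 6-joint arm with a two-finger parallel gripper is mounted at the origin on a cart in front of the work surface, level with it; the furniture and walls round the work are solid. World frame = base frame: x ahead of the robot, y to its left, z up, the work surface at z = 0. Lengths are in m, angles in rad, forces in N, time in s.
With the tool pointing down it reaches from about 0.25 to 0.725 m from the base axis. Payload 4 kg.
Tool frame: the origin (TCP) lies midway between the tips of the shut fingers; the grasp point (between the pads) lies 19 mm behind it; z points along the fingers, y is the line along which they close (so a half turn about z gives the same grasp; the last joint's range is limited). The gripper opens to 85 mm and grips with 20 to 120 N. Pads are 22 mm wide; open, the fingers measure 114 mm over their backs; the gripper's body (76 mm by 85 mm) begins 54 mm behind the grasp point. The pads swing forward as they close: fully open they stand 13 mm farther back than shut.
Start: joints at [-1.223, 0.241, 0.005, 1.335, 0, 1.571], TCP at [0.17, -0.47, 0.206] pointing down, gripper open.
Joint ranges: [-2.72, 2.72], [-1.05, 1.87], [-1.09, 1.28], [-1.99, 2.15], [-1.42, 1.44], [-3.14, 3.14]. Speed limits (rad/s): [2.79, 2.79, 3.14, 3.14, 3.14, 3.14].

## Interface

Orientations are given as a unit quaternion [x, y, z, w].
In Python, from workcell import monitor, vision, job gives the robot as it stands.
- The arm moves only by the tool move_arm, never from a script. Its argument "moves" is a list that holds one entry, the list of rows, each a list of 5 numbers: the shift along the world's x, y, z in m, then the turn about the world's z in degrees, then the opening in per cent of the stroke, from 0 (shut) to 100 (fully open). In form: [[[x, y, z, turn, gripper], ...]]. A call has 1 to 5 rows; each row is the pose to reach, as a shift and turn from the pose commanded when the call began; what a row does not reach only later rows make up. A row lasts 1/8 s, in which the tool goes at most 62.5 mm and 10.7 degrees, less where a joint would pass 70% of its speed; a pose out of reach is approached as far as the arm can. A call with a gripper value outside its range is refused whole. The fingers move at their own pace and stop on an object; the grip force is fixed at half the most. Time passes only in rows, so rows that repeat a pose let the fingers close. It gives the time, the measured TCP pose, the force, the opening and the grip force at its end, in the units of the state.
- monitor.get_obs(): the state, without advancing time (a new reading comes with each control period).
- vision.camera(name): name is "side" or "top"; returns a dict with "color" (384x512x3 uint8, red, green, blue), "camera_matrix" (3x3 intrinsics, pixels), "k1" (the pictures are not rectified: a ray, as slopes to the right and down, at radius r is drawn at 1 + k1 r^2 times it, then the intrinsics apply), "eye" and "attitude" of the camera in the world. Camera axes: x right, y up, looking along -z (the intrinsics and any distortion apply to the point x, -y, -z); pixel columns grow to the right and rows downward; lengths in m; the calibration is good to about 2 mm. A picture is of the moment at which its call begins. There is no depth.
- job.job_done(): hands the job in; it is judged then, once.
The state is a dict: "clock": time; "joint_pos": joint angles; "joint_vel": joint speeds; "tau": joint torques, N m; "eef_pos": TCP position; "tool_rot": TCP orientation; "ft_force": force on the tool from outside, world axes, zero at the start; "ft_torque": the same for the moment, N m; "grip_width": finger opening in m; "grasp_force": force on a finger pad.
Only numpy, scipy, OpenCV 4.12 (cv2) and the standard library are available. Lean on these libraries where they do the work, as an engineer would, in place of code of your own. Each camera call takes 0.05 s, during which the arm holds its last target. There are 200 camera calls.

## Task

Close the white jar: set the small strainer disk (the one that fits the mouth) flat into the jar's mouth, knob up, and let go of it; then put the metal ring down over it, its ribs crosswise to the jar's ears, and turn it clockwise until it stops with its ribs in line with the ears. Leave the large strainer disk where it lies.

Things in the scene. Friction and masses are not known exactly. Their poses are not given: they have to be found in the camera images.
- jar: Upright white jar, fixed, 92 mm wide, 110 mm tall. Origin: centre of underside, z up. Loop ears at +x and -x, at z = 68 mm, reach 62 mm from the axis. Neck 50 mm wide outside; mouth 44 mm inside, its floor (the disk's seat) 6 mm below the rim. Outside the neck, lugs 67 mm across at +x and -x, 25 deg to either side, undersides 13 mm below the rim. Ring flange resting on the rim = ring fully down.
- disk_center (a point): Small strainer disk: perforated steel plate 38 mm across, 5 mm thick, lower edge bevelled, with a round upright knob 14 mm wide on top; 31 mm high in all, 60 g, loose, lying knob up. Point on its axis, 15.5 mm above its underside. Seated in the jar's mouth, this point is 119.5 mm above the jar's underside.
- large_disk_center (a point): Large strainer disk, too big for the mouth: same form, knob and height, but 60 mm across. Point on its axis, 15.5 mm above its underside. It stays where it is.
- ring_center (a point): Ring cap (in mm): 83 wide, 49 high, 120 g, upright; point on axis, 24.5 above lower edge. Skirt 74 inside; flange at 22-27, 27 hole; 2 dark ribs on it along x, 34 long, 22 high, 40 over outer faces (grip across y). Drops over neck (3 play) only with x 50-120 deg counterclockwise of jar x (half turn same); then turns clockwise freely to a stop 3 deg past jar x. Fully down: 112.5 above jar origin.
There are look-alikes about, which are no part of the job. Of the things like the part that bears ring_center, leave any that is blue; of the rest the larger one is meant.

How it is judged:
On the way:
1. the small disk lies flat in the jar's mouth, released, the ring not yet on the jar (horizontal distance between disk_center and jar below 0.006 m and z of disk_center in the frame of jar below 0.1225 m and angle between disk_center's own z axis and vertical below 0.12 rad and horizontal distance between ring_center and jar above 0.05 m and contact force between the fingers and disk below 0.3 N), for 0.2 s.
At the end, for the whole second after the job is handed in: The small disk lies flat (within 7 degrees, 6 mm of the axis, 3 mm of its seat) in the jar's mouth; the ring is fully down over it (within 3.5 mm, level within 6 degrees) and turned home, its ribs in line with the jar's ears within 15 degrees; both released and at rest (horizontal distance between each of disk_center, ring_center and jar below 0.006 m and z of disk_center in the frame of jar between 0.115 and 0.1225 m and angle between disk_center's own z axis and vertical below 0.12 rad and z of ring_center in the frame of jar below 0.116 m and angle between ring_center's own z axis and vertical below 0.1 rad and angle between the x axis of ring_center and the x axis of jar, either way round below 0.26 rad and linear speed of each of ring, disk below 0.02 m/s); the robot touches nothing.
It fails at once if the large disk is moved by more than 30 mm (distance of large_disk_center from where it was at the start of the episode above 0.03 m).
It also fails if it takes over 58 s, if anything falls off the work surface, if the arm or the gripper's body presses on something with over 40 N, if the wrist force passes 120 N, or if a joint passes its speed limit or range.

## Working session

There is one attempt and no reset: what is moved stays moved. The work goes in short steps, Python scripts to look and compute and a tool call to move; the robot and the scene stay as the last step left them, time stands still between calls to the robot, and variables do not carry over. Pictures are saved under pics/ and viewed, at most 10 in all, crops included, and the job is handed in when it is done.

Besides the shell and the picture viewer there is one more tool, called after "Emit:" as a command line: name --argument value ..., lists and objects as JSON in quotes. move_arm: Moves the arm, as the interface text tells. Its arguments: {"type":"object","properties":{"moves":{"type":"array","items":{"type":"array","items":{"type":"array","items":{"type":"number"}}}}},"required":["moves"]}

```bash
mkdir -p pics; cat > h.py <<'E'
import numpy as np, cv2
from scipy.spatial.transform import Rotation as R
from workcell import monitor, vision, job
def snap(n):
    c=vision.camera(n); cv2.imwrite(f'/tmp/{n}.png',c['color'][:,:,::-1]); 
    np.save(f'/tmp/{n}.npy',{k:c[k] for k in c if k!='color'},allow_pickle=True); return c
def cal(n): return np.load(f'/tmp/{n}.npy',allow_pickle=True).item()
def rot(c):
    a=np.array(c['attitude'],float); return a if a.shape==(3,3) else R.from_quat(a).as_matrix()
def pix2z(c,u,v,z):
    K=np.array(c['camera_matrix']); d=np.array([(u-K[0,2])/K[0,0],(v-K[1,2])/K[1,1]]); s=d.copy()
    for _ in range(20): s=d/(1+c['k1']*(s@s))
    ray=rot(c)@np.array([s[0],-s[1],-1]); e=np.array(c['eye']); return e+ray*(z-e[2])/ray[2]
def proj(c,p):
    q=rot(c).T@(np.array(p)-np.array(c['eye'])); s=np.array([q[0],-q[1]])/-q[2]; s=s*(1+c['k1']*(s@s))
    K=np.array(c['camera_matrix']); return np.array([K[0,0]*s[0]+K[0,2],K[1,1]*s[1]+K[1,2]])
E
python3 - <<'E'
from h import *
for n in('top','side'):
    c=snap(n); print(n,{k:c[k] for k in c if k!='color'})
    cv2.imwrite(f'pics/{n}0.png',cv2.resize(c['color'][:,:,::-1],(800,600),interpolation=cv2.INTER_CUBIC))
print(monitor.get_obs())
E
```

```text
top {'camera_matrix': array([[373.45543064,   0.        , 255.57209108],
       [  0.        , 373.45543064, 183.19959482],
       [  0.        ,   0.        ,   1.        ]]), 'k1': -0.03638094404015546, 'eye': array([ 0.34792266, -0.08885963,  0.88713865]), 'attitude': array([ 0.07647836, -0.06508943, -0.65140479,  0.75205467])}
side {'camera_matrix': array([[374.72005116,   0.        , 255.28969167],
       [  0.        , 374.72005116, 190.60890204],
       [  0.        ,   0.        ,   1.        ]]), 'k1': -0.020313198569821125, 'eye': array([ 0.46327385, -0.70591375,  0.61857977]), 'attitude': array([ 0.40446721, -0.0174089 , -0.04572705,  0.91324271])}
{'clock': 0.1, 'joint_pos': array([-1.22303355e+00,  2.41281350e-01,  3.85143357e-03,  1.33520797e+00,
        6.87342749e-06,  1.57079669e+00]), 'joint_vel': array([ 0.00099421, -0.00209614,  0.00385379, -0.00158061, -0.00106463,
        0.00041658]), 'tau': array([ 1.30557321e-03, -3.73137724e+01,  2.53010005e+01,  1.08137439e-02,
        1.22557694e-04, -2.86905220e-06]), 'eef_pos': array([ 0.17018885, -0.46948601,  0.20502727]), 'tool_rot': array([ 9.84920296e-01,  1.73006248e-01, -1.55915949e-04, -9.07488358e-04]), 'ft_force': array([-0.66102724, -0.52320442,  0.75934393]), 'ft_torque': array([-0.01748537,  0.06232954, -0.0105451 ]), 'grasp_force': 0.0, 'grip_width': 0.08551209331421421}
```

View pics/top0.png

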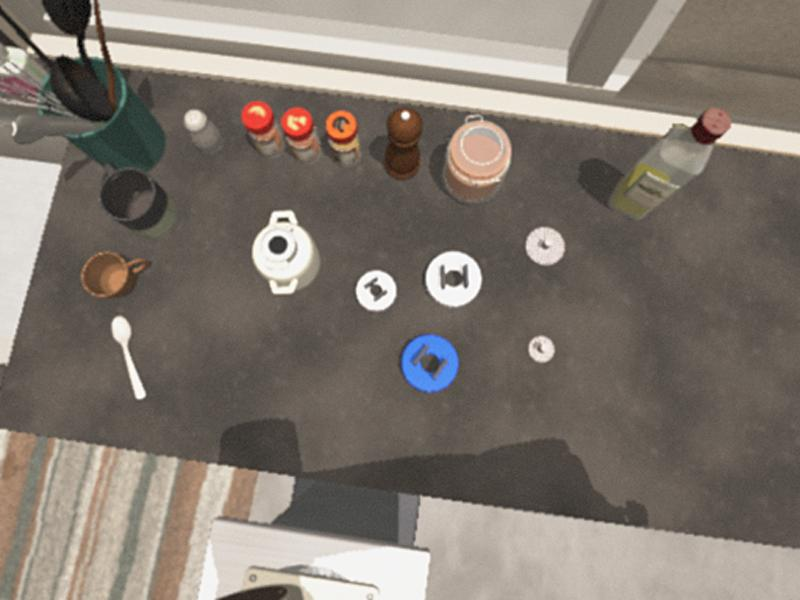

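View pics/side0.png

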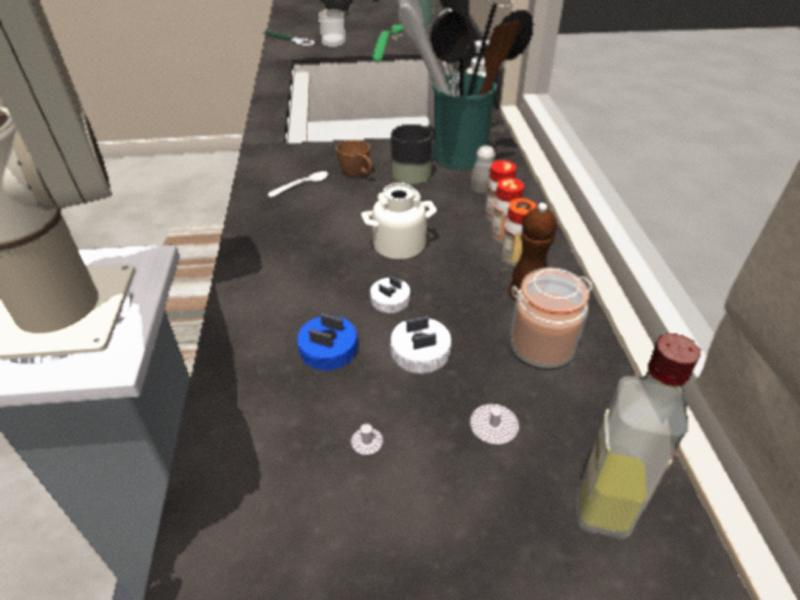

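The top view (800 px scale) shows three rings: white large at (453,278), white small at (376,291) and blue at (430,363). The disks are small at (541,349) and large at (545,246). The jars are the white one at (284,250) and a pink one at (478,160). I choose the large white ring, the small disk and the white jar, and will check them in one close crop.

```bash
python3 - <<'E'
from h import *
t=cv2.imread('/tmp/top.png'); s=cv2.imread('/tmp/side.png')
def cr(i,x,y,w=66,h=50): return cv2.resize(i[y:y+h,x:x+w],(396,300),interpolation=cv2.INTER_CUBIC)
# crops origin (native): jar top(150,130) ring top(258,154) disk top(314,198); side ring (237,195)
o=np.vstack([np.hstack([cr(t,150,133),cr(t,258,154)]),np.hstack([cr(t,314,198),cr(s,202,256)])])
cv2.imwrite('pics/c1.png',o)
c=cal('top')
for n,u,v,z in [('jarrim',278,244,.11),('ring',453,278,.03),('disk',541,349,.015),('large',545,246,.015)]: print(n,pix2z(c,u/1.5625,v/1.5625,z).round(4))
E
```

```text
jarrim [0.5397 0.1097 0.11  ]
ring [ 0.5448 -0.1405  0.03  ]
disk [ 0.4591 -0.2854  0.015 ]
large [ 0.619  -0.2764  0.015 ]
```

View pics/c1.png

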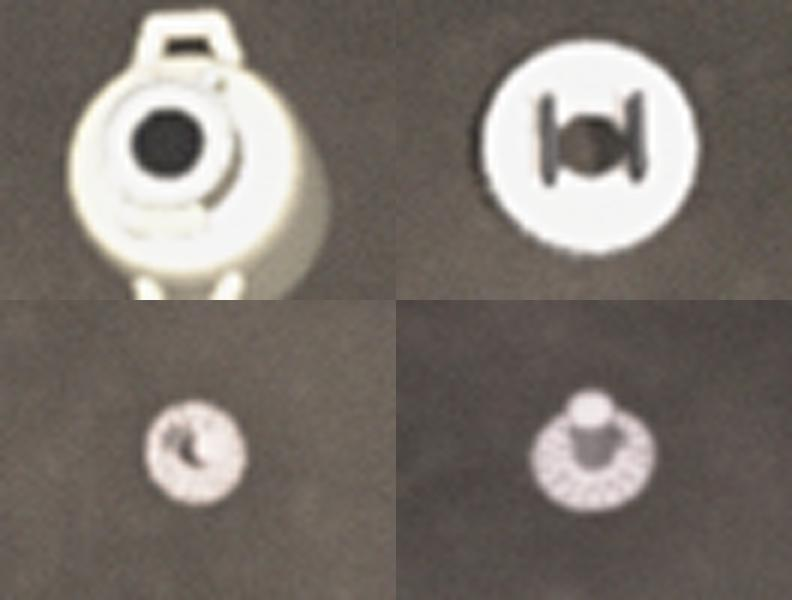

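```bash
python3 - <<'E'
from h import *
t=cal('top'); s=cal('side'); k=1.5625
f=lambda n,c,u,v,z: print(n,pix2z(c,u,v,z)[:2].round(4))
f('jar hole z.104',t,178,157,.104); f('jar rim',t,150+169/6,133+143/6,.11)
a=pix2z(t,283/k,217/k,.068); b=pix2z(t,285/k,287/k,.068); print('ears',a.round(4),b.round(4),((a+b)/2).round(4),np.degrees(np.arctan2(*(a-b)[1::-1])))
f('jar rim side',s,400/k,190/k,.11)
a=pix2z(s,369/k,218/k,.068); b=pix2z(s,431/k,211/k,.068); print('ears side',a.round(4),b.round(4),((a+b)/2).round(4),np.degrees(np.arctan2(*(b-a)[1::-1])))
f('ring',t,290.5,178.5,.024)
P=[pix2z(t,258+(u-396)/6,154+v/6,.049) for u,v in[(548,92),(548,185),(634,92),(641,183)]]
print('ribs',np.mean(P,0).round(4),[np.degrees(np.arctan2(*(P[i]-P[i+1])[1::-1])) for i in(0,2)])
f('ring side',s,421/k,339/k,.027)
a,b=pix2z(s,417/k,321/k,.049),pix2z(s,424/k,337/k,.049);print('ribs side',a,b,(a+b)/2)
f('disk',t,346.5,223.5,.005); f('disk side',s,234.8,282.2,.005); f('knobtop side',s,202+(591-396)/6,256+108/6,.031)
E
```

```text
jar hole z.104 [0.5393 0.1107]
jar rim [0.5383 0.1089]
ears [0.5916 0.1207 0.068 ] [0.4886 0.0986 0.068 ] [0.5401 0.1097 0.068 ] 12.112070657051717
jar rim side [0.5425 0.1106]
ears side [0.4897 0.0977 0.068 ] [0.5941 0.1073 0.068 ] [0.5419 0.1025 0.068 ] 5.248645730118972
ring [ 0.5449 -0.1424]
ribs [ 0.5429 -0.141   0.049 ] [np.float64(7.357891995262861), np.float64(11.20138753142483)]
ring side [ 0.5461 -0.1454]
ribs side [ 0.54186966 -0.13145837  0.049     ] [ 0.54755254 -0.16294877  0.049     ] [ 0.5447111  -0.14720357  0.049     ]
disk [ 0.4602 -0.2883]
disk side [ 0.4613 -0.2896]
knobtop side [ 0.4619 -0.2891]
```

Disk ≈ (0.461,-0.289), jar ≈ (0.541,0.110) with its x axis at about 10°, ring ≈ (0.545,-0.143) with its ribs at about 10°. I'm setting out to the disk.

Emit:
move_arm --moves '[[[0.291,0.18,-0.105,50,50],[0.291,0.18,-0.105,50,50],[0.291,0.18,-0.105,50,50],[0.291,0.18,-0.105,50,50],[0.291,0.18,-0.105,50,50]]]'

```text
clock: 0.72
eef_pos: [0.4257, -0.3116, 0.1132]
tool_rot: [0.818, 0.575, -0.0, -0.0]
ft_force: [0.7, -0.7, 0.1]
grip_width: 0.0424
grasp_force: 0.0
```

Emit:
move_arm --moves '[[[0,0,0,0,50],[0,0,0,0,50]]]'

```text
clock: 0.98
eef_pos: [0.424, -0.3126, 0.1137]
tool_rot: [0.819, 0.573, -0.001, -0.001]
ft_force: [-0.7, 0.1, 0.5]
grip_width: 0.0429
grasp_force: 0.0
```

Emit:
move_arm --moves '[[[0.037,0.024,-0.058,0,50],[0.037,0.024,-0.058,0,50],[0.037,0.024,-0.058,0,50]]]'

```text
clock: 1.35
eef_pos: [0.4602, -0.2896, 0.0561]
tool_rot: [0.82, 0.572, -0.001, -0.001]
ft_force: [0.2, -0.2, 0.2]
grip_width: 0.0428
grasp_force: 0.0
```

```bash
cat > look.py <<'E'
from h import *
import sys
# look.py out x y z half : crops of both cams about the projection of a world point; draws nothing
out=sys.argv[1]; p=[float(a) for a in sys.argv[2:5]]; h=int(sys.argv[5]); L=[]
for n in('top','side'):
    c=snap(n); u,v=proj(c,p).astype(int); u=min(max(u,h),511-h); v=min(max(v,h),383-h)
    L.append(cv2.resize(c['color'][v-h:v+h,u-h:u+h,::-1],(400,400),interpolation=cv2.INTER_CUBIC)); print(n,'origin',u-h,v-h,'scale',200/h)
cv2.imwrite(f'pics/{out}.png',np.hstack(L)); o=monitor.get_obs(); print(o['clock'],o['eef_pos'],[n+str(proj(cal(n),o['eef_pos']).round(1)) for n in('top','side')])
E
python3 look.py d1 .461 -.289 .02 40
```

```text
top origin 308 182 scale 5.0
side origin 194 237 scale 5.0
1.45 [ 0.46120753 -0.29047235  0.0575512 ] ['top[353.1 221. ]', 'side[233.5 266.1]']
```

View pics/d1.png

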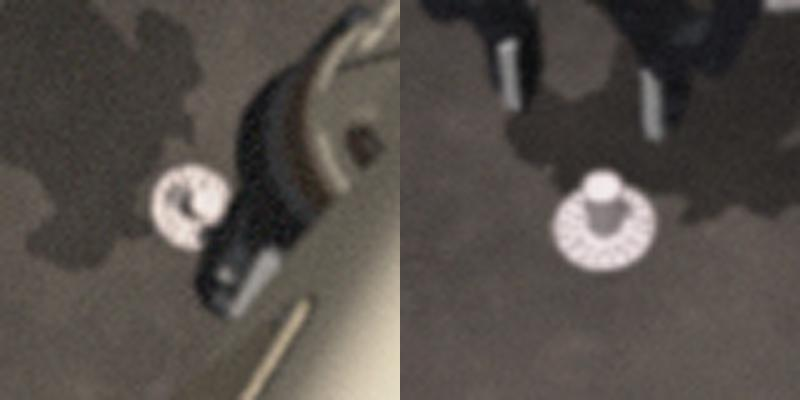

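The small disk stands knob up at about (603,188) in the crop, between the open fingertips at (512,105) and (653,135). I'm descending and gripping the knob.

Emit:
move_arm --moves '[[[0,0,-0.03,0,50],[0,0,-0.046,0,50],[0,0,-0.046,0,50],[0,0,-0.046,0,0],[0,0,-0.046,0,0]]]'

```text
clock: 2.08
eef_pos: [0.4623, -0.2895, 0.0112]
tool_rot: [0.82, 0.573, 0.0, 0.001]
ft_force: [0.4, 0.3, 0.3]
grip_width: 0.0068
grasp_force: 0.0
```

Emit:
move_arm --moves '[[[0,0,0,0,0],[0,0,0,0,0]]]'

```text
clock: 2.33
eef_pos: [0.4617, -0.289, 0.0105]
tool_rot: [0.819, 0.573, 0.0, 0.0]
ft_force: [0.1, 0.1, 0.2]
grip_width: 0.0002
grasp_force: 0.0
```

Missed the knob, so I'm looking.

```bash
python3 look.py d2 .461 -.289 .02 40
```

```text
top origin 308 182 scale 5.0
side origin 194 237 scale 5.0
2.425 [ 0.46158381 -0.28889975  0.0102778 ] ['top[347.4 222.7]', 'side[234.8 280.3]']
```

View pics/d2.png

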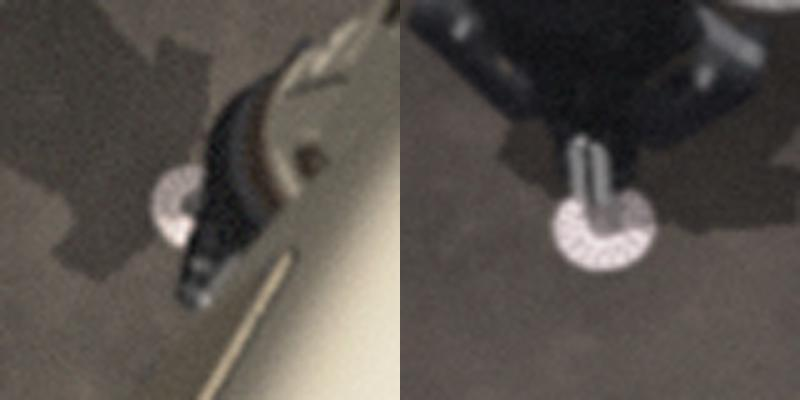

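```bash
python3 - <<'E'
from h import *
i=cv2.imread('/tmp/side.png')[252:297,208:268]; i=np.clip(i*1.6,0,255).astype(np.uint8)
cv2.imwrite('pics/d3.png',cv2.resize(i,(800,600),interpolation=cv2.INTER_CUBIC))
c=cal('side')
for p in [(.4615,-.289,.01),(.4615,-.289,.031),(.4615,-.289,0),(.4615,-.269,.01),(.4615,-.309,.01),(.4715,-.289,.01)]: print(p,((proj(c,p)-[208,252])*13.33).round(0))
E
```

```text
(0.4615, -0.289, 0.01) [357. 379.]
(0.4615, -0.289, 0.031) [350. 293.]
(0.4615, -0.289, 0) [360. 419.]
(0.4615, -0.269, 0.01) [349. 264.]
(0.4615, -0.309, 0.01) [365. 499.]
(0.4715, -0.289, 0.01) [426. 373.]
```

View pics/d3.png

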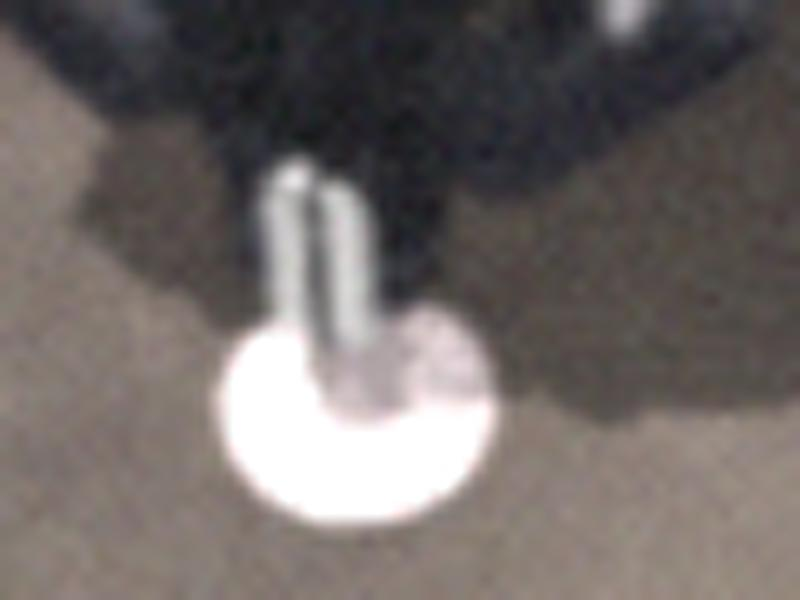

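The fingers shut just above the knob: the tips are at (320,345), the knob side is still visible at (365,385), and the disk hasn't moved. The tips seem to sit about 2 cm higher than reported, so I'll open and descend in watched steps.

Emit:
move_arm --moves '[[[0,0,0,0,40],[0,0,0,0,40],[0,0,0,0,40],[0,0,-0.004,0,40],[0,0,-0.008,0,40]]]'

```text
clock: 3.05
eef_pos: [0.4614, -0.2889, 0.0018]
tool_rot: [0.82, 0.573, -0.0, -0.0]
ft_force: [-0.0, 0.2, -0.4]
grip_width: 0.0341
grasp_force: 0.0
```

Emit:
move_arm --moves '[[[0,0,0,0,40],[0,0,0,0,40]]]'

```text
clock: 3.3
eef_pos: [0.4614, -0.2889, 0.002]
tool_rot: [0.82, 0.573, -0.0, -0.0]
ft_force: [0.1, 0.2, -0.2]
grip_width: 0.0343
grasp_force: 0.0
```

Emit:
move_arm --moves '[[[0,0,-0.004,0,40],[0,0,-0.008,0,40],[0,0,-0.008,0,40]]]'

```text
clock: 3.68
eef_pos: [0.4611, -0.2886, -0.0064]
tool_rot: [0.82, 0.573, -0.0, -0.001]
ft_force: [-1.2, -0.1, -0.0]
grip_width: 0.0338
grasp_force: 0.0
```

Emit:
move_arm --moves '[[[0,0,0,0,0],[0,0,0,0,0],[0,0,0,0,0]]]'

```text
clock: 4.05
eef_pos: [0.4616, -0.289, -0.0057]
tool_rot: [0.82, 0.573, 0.0, 0.0]
ft_force: [0.9, 0.2, 0.9]
grip_width: 0.0106
grasp_force: 58.6
```

Emit:
move_arm --moves '[[[0,0,0.05,0,0],[0,0,0.11,0,0],[0,0,0.16,0,0],[0.015,0.06,0.16,10,0],[0.025,0.12,0.16,20,0]]]'

```text
clock: 4.68
eef_pos: [0.4874, -0.1685, 0.1551]
tool_rot: [0.706, 0.708, 0.001, 0.001]
ft_force: [0.7, 0.5, -0.6]
grip_width: 0.0104
grasp_force: 58.7
```

Emit:
move_arm --moves '[[[0.01,0.06,0,10,0],[0.02,0.12,0,20,0],[0.035,0.18,0,30,0],[0.05,0.235,0,40,0],[0.055,0.275,0,40,0]]]'

```text
clock: 5.3
eef_pos: [0.5419, 0.1087, 0.1539]
tool_rot: [0.422, 0.907, 0.0, 0.0]
ft_force: [0.1, -0.2, -1.6]
grip_width: 0.0105
grasp_force: 58.7
```

Emit:
move_arm --moves '[[[0,0,0,0,0],[0,0,0,0,0]]]'

```text
clock: 5.55
eef_pos: [0.5411, 0.1058, 0.1538]
tool_rot: [0.423, 0.906, -0.0, -0.0]
ft_force: [0.9, 0.5, -0.8]
grip_width: 0.0105
grasp_force: 58.7
```

```bash
python3 look.py j1 .541 .108 .14 36
```

```text
top origin 139 115 scale 5.555555555555555
side origin 219 75 scale 5.555555555555555
5.65 [0.54123132 0.10494097 0.15406234] ['top[175.9 149.9]', 'side[255.6 107.3]']
```

View pics/j1.png

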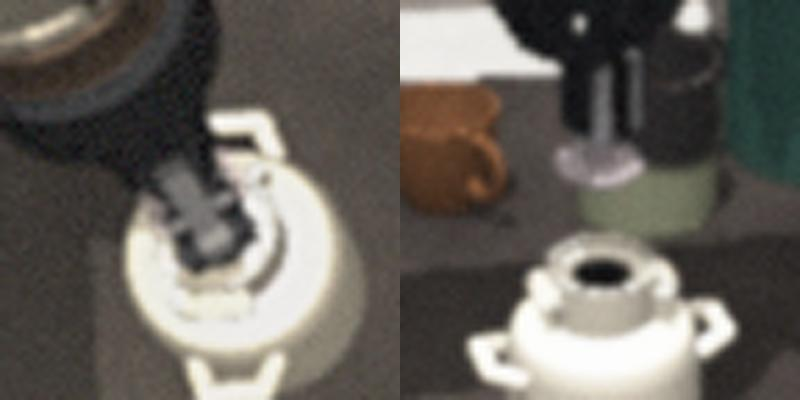

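```bash
python3 - <<'E'
from h import *
c=cal('side'); g=lambda u,v,z:print(z,pix2z(c,219+(u-400)/5.5556,75+v/5.5556,z)[:2].round(4))
for z in(.157,.162,.167): g(600,162,z)
g(600,272,.104); g(602,270,.11)
i=cv2.imread('/tmp/top.png')[130:172,150:202]; cv2.imwrite('pics/j2.png',cv2.resize(i,(800,646),interpolation=cv2.INTER_CUBIC)[:600])
t=cal('top')
for p in [(.54,.11,.104),(.541,.105,.162),(.541,.105,.185)]: print(p,(proj(t,p)-[150,130])*15.385)
E
```

```text
0.157 [0.5407 0.1152]
0.162 [0.5398 0.1063]
0.167 [0.539  0.0974]
0.104 [0.5398 0.1094]
0.11 [0.54   0.1014]
(0.54, 0.11, 0.104) [436.3934274  411.57003763]
(0.541, 0.105, 0.162) [385.26470729 290.91580356]
(0.541, 0.105, 0.185) [347.02598993 238.76817578]
```

View pics/j2.png

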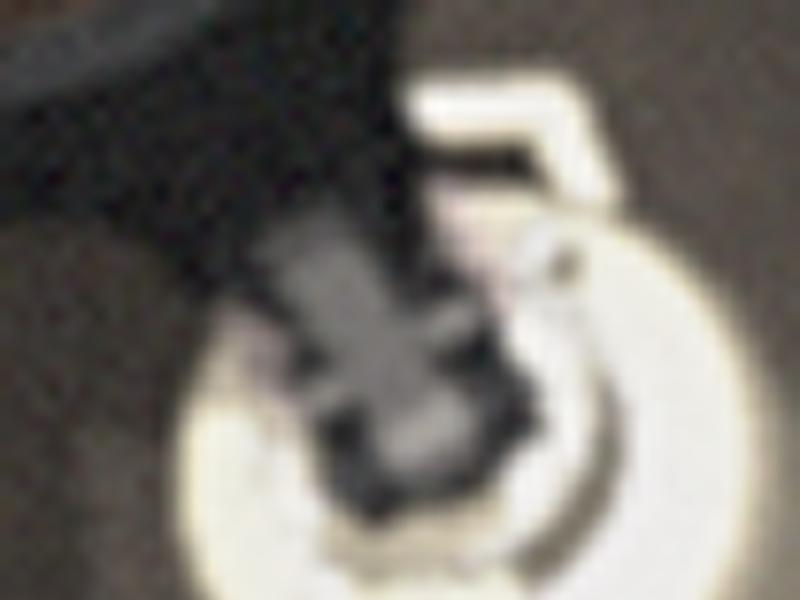

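The plate's pink edges at (240,340) and (490,250) put the disk about 3 mm short in y. I'm correcting and lowering.

Emit:
move_arm --moves '[[[0,0.0035,-0.02,0,0],[0,0.0035,-0.04,0,0],[0,0.0035,-0.046,0,0],[0,0.0035,-0.048,0,0],[0,0.0035,-0.048,0,0]]]'

```text
clock: 6.28
eef_pos: [0.542, 0.1093, 0.1068]
tool_rot: [0.424, 0.906, 0.0, 0.0]
ft_force: [0.5, 0.3, -0.5]
grip_width: 0.011
grasp_force: 58.7
```

Emit:
move_arm --moves '[[[0,0,-0.002,0,0],[0,0,-0.003,0,0],[0,0,-0.003,0,0]]]'

```text
clock: 6.65
eef_pos: [0.5415, 0.1097, 0.1032]
tool_rot: [0.423, 0.906, 0.0, 0.0]
ft_force: [-0.5, 0.6, -0.0]
grip_width: 0.0105
grasp_force: 58.7
```

Emit:
move_arm --moves '[[[0,0,-0.001,0,0],[0,0,-0.002,0,0],[0,0,-0.003,0,0],[0,0,-0.003,0,0]]]'

```text
clock: 7.15
eef_pos: [0.5414, 0.1096, 0.1]
tool_rot: [0.423, 0.906, -0.0, -0.0]
ft_force: [0.4, 0.3, -0.7]
grip_width: 0.0108
grasp_force: 58.7
```

```bash
python3 look.py j3 .541 .109 .115 25
```

```text
top origin 152 129 scale 8.0
side origin 230 95 scale 8.0
7.25 [0.54146815 0.1095773  0.10009874] ['top[179.  156.6]', 'side[255.6 125.2]']
```

View pics/j3.png

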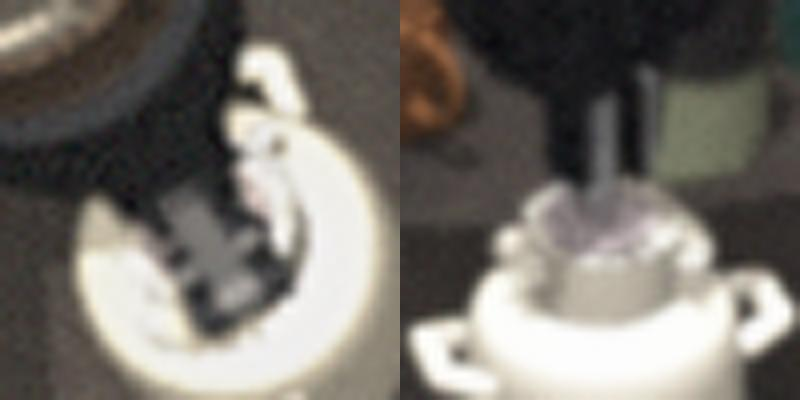

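The disk plate sits inside the rim at about (600,215). I'm lowering the last 1.5 mm and releasing.

Emit:
move_arm --moves '[[[0,0,-0.001,0,0],[0,0,-0.002,0,0],[0,0,-0.002,0,0]]]'

```text
clock: 7.62
eef_pos: [0.5416, 0.1096, 0.0983]
tool_rot: [0.423, 0.906, 0.0, 0.0]
ft_force: [-0.2, -0.3, 0.1]
grip_width: 0.0106
grasp_force: 58.9
```

Emit:
move_arm --moves '[[[0,0,0,0,40],[0,0,0,0,40],[0,0,0,0,40]]]'

```text
clock: 8.0
eef_pos: [0.5415, 0.1096, 0.0981]
tool_rot: [0.423, 0.906, -0.0, 0.0]
ft_force: [-0.1, 0.1, 0.1]
grip_width: 0.0341
grasp_force: 0.0
```

Emit:
move_arm --moves '[[[0,0,0.04,0,40],[0,0,0.09,0,60],[0.0,-0.05,0.09,10,70],[0.0,-0.11,0.09,20,70],[0.0,-0.17,0.09,30,70]]]'

```text
clock: 8.62
eef_pos: [0.5418, -0.0575, 0.1884]
tool_rot: [0.177, 0.984, 0.0, 0.0]
ft_force: [0.5, -0.8, 0.1]
grip_width: 0.0601
grasp_force: 0.0
```

```bash
python3 - <<'E'
from h import *
c=snap('side'); snap('top')
# pink-ish plate/knob pixels vs. white jar near the mouth
for n in('top','side'):
    i=cv2.imread(f'/tmp/{n}.png').astype(int); u,v=proj(cal(n),(.54,.11,.112)).astype(int)
    w=i[v-13:v+14,u-14:u+15]; m=(w[...,2]-w[...,1])  # red minus green
    print(n,(u,v)); print('\n'.join(''.join('#' if w[r,k].sum()<200 else ('p' if m[r,k]>12 else ('.' if w[r,k].sum()>600 else 'o')) for k in range(29)) for r in range(27)))
E
```

```text
top (np.int64(177), np.int64(155))
.............................
.............................
.............................
.............................
.............................
.............................
.............................
.............................
.............................
.............................
.............................
.............................
.............................
.............................
.............................
.............................
.............................
.............................
.............................
.............................
.............................
.............................
.............................
.............................
.............................
.............................
.............................
side (np.int64(255), np.int64(121))
ooooooo######################
ooooooo######################
ooooooo######################
ooooooo######################
ooooooo######################
ooooooo#################ooooo
oooooooo##############ooooooo
ooooooooooooo#########ooooooo
oooooooooooooo########ooooooo
oooooooooooooo#######oooooooo
oooooooooooooo#######oooooooo
oooooooooooooo#######oooo##oo
oooooooooooooo#######oooooo#o
oooooooooooooo#######oooooooo
oooooooooooooo#######oooooooo
oooooooooooooo#######oooooooo
oooooooooooooo#######oooooooo
oooooooooooooo########ooooooo
oooooooooooooo#######oooooooo
oooooooooooooo#######oooooooo
oooooooooooooooo#####oooooooo
ooooooooooooooooooooooooooooo
ooooooooooooooooooooooooooooo
ooooooooooooooooooooooooooooo
oo.oooooooooooooooooooooooooo
....oooooooooooooooooooo.o...
o....oooooooooooooooooo......
```

Emit:
move_arm --moves '[[[0.003,-0.06,-0.03,10,70],[0.003,-0.084,-0.08,20,70],[0.003,-0.084,-0.11,30,70],[0.003,-0.084,-0.11,30,70],[0.003,-0.084,-0.11,30,70]]]'

```text
clock: 9.35
eef_pos: [0.5458, -0.1397, 0.0795]
tool_rot: [-0.08, 0.997, -0.0, 0.001]
ft_force: [0.0, -0.1, 0.4]
grip_width: 0.0602
grasp_force: 0.0
```

```bash
python3 - <<'E'
from h import *
L=[]
for n,p in(('top',(.54,.11,.11)),('side',(.54,.11,.11)),('top',(.545,-.143,.04)),('side',(.545,-.143,.05))):
    c=snap(n) if len(L)<2 else cal(n); i=cv2.imread(f'/tmp/{n}.png'); h,w=(21,28) if len(L)<2 else (36,48)
    u,v=proj(c,p).round().astype(int); k=i[v-h:v+h,u-w:u+w].copy()
    if n=='top' and len(L)<1: k=np.clip((k.astype(float)-150)*2.4,0,255).astype(np.uint8)
    L.append(cv2.resize(k,(400,300),interpolation=cv2.INTER_CUBIC)); print(n,u-w,v-h,200/w)
cv2.imwrite('pics/f1.png',np.vstack([np.hstack(L[:2]),np.hstack(L[2:])]))
o=monitor.get_obs(); print(o['eef_pos'],o['tool_rot'],[n+str(proj(cal(n),o['eef_pos']).round(1)) for n in('top','side')])
E
```

```text
top 150 135 7.142857142857143
side 227 101 7.142857142857143
top 243 141 4.166666666666667
side 221 173 4.166666666666667
[ 0.54646927 -0.13987829  0.08025219] [-8.00914582e-02  9.96785611e-01 -6.00376640e-04  1.85554640e-03] ['top[291.7 172.3]', 'side[269.8 197.4]']
```

View pics/f1.png

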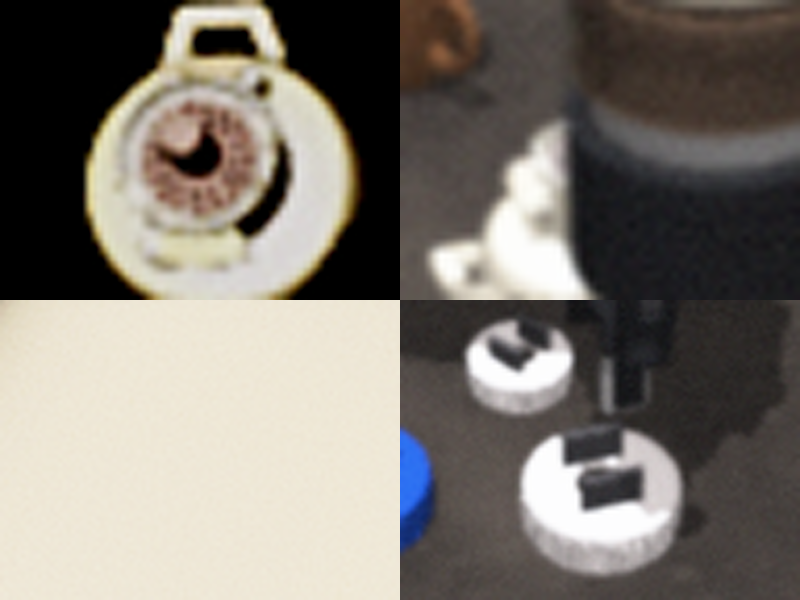

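The disk is seated concentrically: pink plate at (200,155) inside the rim. The large white ring, with rib centres at (593,443) and (611,487), lies below the near finger, whose tip is at (625,408).

```bash
python3 - <<'E'
from h import *
s=cal('side');t=cal('top')
S=lambda u,v,z: pix2z(s,221+(u-400)/4.1667,173+(v-300)/4.1667,z)[:2].round(4)
T=lambda u,v,z: pix2z(t,150+u/7.1429,135+v/7.1429,z)[:2].round(4)
for z in(.08,.09,.1,.11,.12): print(z,((proj(s,(.553,-.180,z))-[221,173])*4.1667+[400,300]).round(0))
print('ring flange',S(602,484,.027),'ribs',S(564+29,430,.049),S(584+28,471,.049))
a,b=S(564,434,.049),S(620,426,.049); print(a,b,np.degrees(np.arctan2(*(b-a)[::-1])))
a,b=S(580,475,.049),S(642,466,.049); print(a,b,np.degrees(np.arctan2(*(b-a)[::-1])))
d=T(200,155,.109); e=T(224,28,.068); print('disk',d,'ear',e,np.degrees(np.arctan2(*(e-d)[::-1])))
E
```

```text
0.08 [627. 458.]
0.09 [628. 443.]
0.1 [628. 428.]
0.11 [629. 413.]
0.12 [630. 397.]
ring flange [ 0.5462 -0.146 ] ribs [ 0.5433 -0.1277] [ 0.5493 -0.1583]
[ 0.5279 -0.1291] [ 0.5577 -0.1262] 5.558261746306121
[ 0.5328 -0.1594] [ 0.5649 -0.1563] 5.516131195312921
disk [0.5388 0.1095] ear [0.5916 0.1202] 11.455935236480384
```

Emit:
move_arm --moves '[[[0,-0.004,-0.04,0,70],[0,-0.004,-0.06,0,70],[0,-0.004,-0.07,0,70],[0,-0.004,-0.076,0,70],[0,-0.004,-0.076,0,70]]]'

```text
clock: 10.07
eef_pos: [0.5453, -0.1442, 0.0028]
tool_rot: [-0.08, 0.997, -0.0, 0.001]
ft_force: [-0.2, 1.0, 0.3]
grip_width: 0.06
grasp_force: 0.0
```

Emit:
move_arm --moves '[[[0,0,0,0,0],[0,0,0,0,0],[0,0,0,0,0],[0,0,0,0,0]]]'

```text
clock: 10.58
eef_pos: [0.5459, -0.1444, 0.0034]
tool_rot: [-0.08, 0.997, -0.0, 0.001]
ft_force: [0.1, 0.2, 5.8]
grip_width: 0.0388
grasp_force: 61.7
```

The ring is gripped by its ribs. Now I lift it, carry it to the jar and turn it +84°.

Emit:
move_arm --moves '[[[0,0,0.05,0,0],[0,0,0.11,0,0],[0,0,0.16,10,0],[-0.002,0.04,0.16,20,0],[-0.003,0.1,0.16,30,0]]]'

```text
clock: 11.2
eef_pos: [0.542, -0.0447, 0.1627]
tool_rot: [-0.336, 0.942, -0.001, 0.001]
ft_force: [0.9, 0.9, -2.4]
grip_width: 0.0386
grasp_force: 61.1
```

Emit:
move_arm --moves '[[[-0.001,0.06,0,10,0],[-0.002,0.12,0,20,0],[-0.003,0.154,0,30,0],[-0.003,0.154,0,40,0],[-0.003,0.154,0,50,0]]]'

```text
clock: 11.82
eef_pos: [0.538, 0.1105, 0.1614]
tool_rot: [-0.705, 0.709, 0.0, -0.001]
ft_force: [-0.0, -0.2, -2.1]
grip_width: 0.0388
grasp_force: 61.0
```

Emit:
move_arm --moves '[[[0,0,0,4,0],[0,0,0,4,0],[0,0,0,4,0]]]'

```text
clock: 12.2
eef_pos: [0.5385, 0.1097, 0.1618]
tool_rot: [0.726, -0.687, -0.0, 0.0]
ft_force: [0.3, -0.0, -0.2]
grip_width: 0.0388
grasp_force: 61.0
```

Emit:
move_arm --moves '[[[0.001,0,-0.02,0,0],[0.001,0,-0.035,0,0],[0.001,0,-0.043,0,0],[0.001,0,-0.043,0,0]]]'

```text
clock: 12.7
eef_pos: [0.5391, 0.1097, 0.1184]
tool_rot: [0.727, -0.687, -0.001, 0.001]
ft_force: [-0.6, 0.6, -1.1]
grip_width: 0.0386
grasp_force: 61.1
```

Emit:
move_arm --moves '[[[0,0,-0.003,0,0],[0,0,-0.006,0,0],[0,0,-0.008,0,0],[0,0,-0.008,0,0]]]'

```text
clock: 13.2
eef_pos: [0.5396, 0.1098, 0.1111]
tool_rot: [0.727, -0.687, -0.0, 0.0]
ft_force: [-0.9, 0.3, -1.8]
grip_width: 0.0387
grasp_force: 61.1
```

Emit:
move_arm --moves '[[[0,0,-0.002,0,0],[0,0,-0.004,0,0],[0,0,-0.006,0,0],[0,0,-0.006,0,0]]]'

```text
clock: 13.7
eef_pos: [0.5395, 0.1098, 0.1049]
tool_rot: [0.727, -0.687, -0.0, 0.0]
ft_force: [-0.1, -0.7, -2.3]
grip_width: 0.039
grasp_force: 61.1
```

Emit:
move_arm --moves '[[[0,0,-0.002,0,0],[0,0,-0.004,0,0],[0,0,-0.006,0,0],[0,0,-0.006,0,0]]]'

```text
clock: 14.2
eef_pos: [0.5395, 0.1098, 0.0989]
tool_rot: [0.727, -0.687, -0.0, 0.0]
ft_force: [0.2, 0.7, -1.0]
grip_width: 0.0388
grasp_force: 61.1
```

Emit:
move_arm --moves '[[[0,0,-0.002,0,0],[0,0,-0.004,0,0],[0,0,-0.006,0,0],[0,0,-0.006,0,0]]]'

```text
clock: 14.7
eef_pos: [0.5395, 0.1098, 0.0929]
tool_rot: [0.727, -0.687, -0.0, 0.0]
ft_force: [-0.7, -0.3, -2.5]
grip_width: 0.0388
grasp_force: 61.1
```

Emit:
move_arm --moves '[[[0,0,-0.001,0,0],[0,0,-0.002,0,0],[0,0,-0.002,0,0]]]'

```text
clock: 15.08
eef_pos: [0.5398, 0.1098, 0.0914]
tool_rot: [0.727, -0.687, 0.0, -0.0]
ft_force: [-0.9, 0.5, -0.0]
grip_width: 0.0387
grasp_force: 61.4
```

The ring is down with no resistance. Turning clockwise.

Emit:
move_arm --moves '[[[0,0,0,-8,0],[0,0,0,-16,0],[0,0,0,-24,0],[0,0,0,-32,0],[0,0,0,-40,0]]]'

```text
clock: 15.7
eef_pos: [0.5399, 0.11, 0.0914]
tool_rot: [-0.446, 0.895, 0.0, 0.0]
ft_force: [-0.1, 0.2, 0.2]
grip_width: 0.039
grasp_force: 61.4
```

Emit:
move_arm --moves '[[[0,0,0,-8,0],[0,0,0,-16,0],[0,0,0,-24,0],[0,0,0,-32,0],[0,0,0,-36,0]]]'

```text
clock: 16.32
eef_pos: [0.5401, 0.1101, 0.0914]
tool_rot: [-0.149, 0.989, 0.0, 0.0]
ft_force: [0.8, 0.3, -0.1]
grip_width: 0.0391
grasp_force: 61.4
```

Emit:
move_arm --moves '[[[0,0,0,-2,0],[0,0,0,-4,0],[0,0,0,-6,0],[0,0,0,-6,0]]]'

```text
clock: 16.82
eef_pos: [0.54, 0.1099, 0.0914]
tool_rot: [-0.098, 0.995, 0.0, 0.0]
ft_force: [0.3, 0.5, 2.0]
grip_width: 0.0386
grasp_force: 61.4
```

```bash
python3 -c "
from h import *
o=monitor.get_obs();print(o['ft_force'],o['ft_torque'],o['joint_pos'].round(2),2*np.degrees(np.arctan2(o['tool_rot'][1],o['tool_rot'][0])))"
```

```text
[0.28837592 0.54533583 1.9993728 ] [ 0.09348268 -0.05983663 -0.01445931] [ 0.2   0.41 -0.06  1.1   0.    0.01] 191.20664169665602
```

Emit:
move_arm --moves '[[[0,0,0,-1,0],[0,0,0,-2,0],[0,0,0,-3,0],[0,0,0,-3,0]]]'

```text
clock: 17.32
eef_pos: [0.5402, 0.111, 0.0914]
tool_rot: [-0.072, 0.997, 0.001, 0.001]
ft_force: [0.5, 5.5, 2.1]
grip_width: 0.0389
grasp_force: 61.5
```

```bash
cat > o.py <<'E'
from h import *
o=monitor.get_obs();print(o['ft_force'].round(2),o['ft_torque'].round(3),2*np.degrees(np.arctan2(o['tool_rot'][1],o['tool_rot'][0])))
E
python3 o.py
```

```text
[0.5  5.49 2.13] [ 1.206 -0.208  0.162] 188.2599507659684
```

Emit:
move_arm --moves '[[[0,0,0,-1,0],[0,0,0,-2,0],[0,0,0,-3,0],[0,0,0,-3,0]]]'

```text
clock: 17.82
eef_pos: [0.5404, 0.1116, 0.0914]
tool_rot: [-0.048, 0.999, 0.001, 0.001]
ft_force: [1.2, 4.9, 1.2]
grip_width: 0.0384
grasp_force: 61.6
```

```bash
python3 o.py
```

```text
[1.18 4.92 1.16] [ 1.4   -0.322  1.144] 185.45328756935714
```

The stop is reached (1.1 N m). Releasing and rising straight up.

Emit:
move_arm --moves '[[[0,0,0,1,0],[0,0,0,1,70],[0,0,0,1,70],[0,0,0,1,70],[0,0,0,1,70]]]'

```text
clock: 18.45
eef_pos: [0.5395, 0.1094, 0.0909]
tool_rot: [-0.054, 0.999, -0.0, -0.0]
ft_force: [-0.2, -1.0, -0.5]
grip_width: 0.0599
grasp_force: 0.0
```

Emit:
move_arm --moves '[[[0,0,0.02,0,70],[0,0,0.06,0,70],[0,0,0.12,0,70],[0,-0.06,0.12,0,70],[0,-0.12,0.12,0,70]]]'

```text
clock: 19.08
eef_pos: [0.5404, -0.011, 0.2123]
tool_rot: [-0.055, 0.998, -0.0, 0.001]
ft_force: [0.5, -0.4, 0.5]
grip_width: 0.0596
grasp_force: 0.0
```

Emit:
move_arm --moves '[[[-0.06,-0.06,0,0,70],[-0.12,-0.12,0,0,70],[-0.18,-0.18,0,0,70],[-0.2,-0.24,0,0,70],[-0.2,-0.24,0,0,70]]]'

```text
clock: 19.7
eef_pos: [0.3393, -0.2501, 0.2115]
tool_rot: [-0.054, 0.999, -0.001, 0.0]
ft_force: [1.1, -1.0, 0.1]
grip_width: 0.0602
grasp_force: 0.0
```

```bash
python3 - <<'E'
from h import *
for n in('top','side'):
    c=snap(n); i=cv2.imread(f'/tmp/{n}.png'); g=i.max(2)
    u,v=proj(c,(.54,.11,.125)).astype(int); w=g[v-16:v+17,u-16:u+17]
    # dark ribs: min-area boxes
    z=.137; m=(w<95).astype(np.uint8); k,l,s,ce=cv2.connectedComponentsWithStats(m)
    for j in range(1,k):
        if s[j,4]<8: continue
        p=np.argwhere(l==j)[:,::-1].astype(np.float32)+[u-16,v-16]; q=np.array([pix2z(c,a,b,.13)[:2] for a,b in p])
        e,V=np.linalg.eigh(np.cov(q.T)); print(n,s[j,4],q.mean(0).round(4),'ang',np.degrees(np.arctan2(V[1,1],V[0,1])).round(1),'len',(4*np.sqrt(e)).round(4))
    print('\n'.join(''.join('#' if x<95 else('o' if x<200 else '.') for x in r) for r in w))
E
```

```text
top 26 [0.5652 0.1449] ang 145.5 len [0.011  0.0189]
top 32 [0.5377 0.126 ] ang -171.8 len [0.0057 0.0372]
top 24 [0.5418 0.0926] ang -173.9 len [0.0043 0.0385]
top 8 [0.5025 0.1354] ang -146.3 len [0.0052 0.0105]
#######oooo.................oo###
######ooo....................o###
#####oo......................ooo#
###ooo.........................oo
##oo............................o
##o.............................o
#oo....oo..............o.........
oo....ooo.............ooo........
o.....oo#o............oooo.......
......oo##o...........oo#oo......
......oo##o...........oo##o......
......oo##o.....ooo...oo##o......
......oo##o.....o.oo.ooo##o......
......o###oo.......o.ooo##o......
......oo##oo......oo.ooo##o......
......oo##oo......oo.ooo##o......
.....ooo##oo......oooooo#oo......
.....ooo##ooo....ooooooo#o.......
......oo##oooooooooooooo#oo......
.....oo###ooooooo#oooooo#oo......
.....oo##oo.o.ooooooooo##o.......
.....oo###o....ooooo.oo##o.......
......o##o............o##o.......
.......ooo.............o#o.......
........o...............o........
.................................
..
[... 711 characters left out ...]
#oooo###oooooooooooo
######ooo####o...oo##o....ooooooo
####oo...o##oo....o##o......ooooo
##oo.....o###oooooo##oo.......ooo
#oo......o###oooooo##oooo......oo
oo.......oo##oooo#######o.......o
o.........ooo###########o.......o
o...........o###########o........
o...........o###########o........
o...........o###########o........
o...........o###########o........
o...........o#######oooo.........
o...........oooooooo.............
oo..............................o
oo.............................oo
oooo..........................ooo
ooooo.......................ooooo
ooooooo...................ooooooo
ooooooooo...............ooooooooo
ooooooooo.oooooo.oooooooooooooooo
o.ooooooooooooooooooooooooooooooo
```

Ribs are centred at (0.540,0.109) and about 7° in the world, in line with the ears (about 8–11°). Handing in.

Emit:
move_arm --moves '[[[0,0,0,0,70],[0,0,0,0,70],[0,0,0,0,70]]]'

```text
clock: 20.18
eef_pos: [0.3415, -0.2474, 0.2111]
tool_rot: [-0.056, 0.998, 0.0, -0.0]
ft_force: [0.3, 1.2, -0.0]
grip_width: 0.0602
grasp_force: 0.0
```

```bash
python3 -c "
from h import *
print(job.job_done())"
```

```text
the job is handed in; nothing more can be done
None
```

The white jar is closed and the job was handed in at about 20 s (no verdict was returned): the small disk is seated knob up, the metal ring is down over it and turned clockwise to its stop with its ribs in line with the ears, and the arm never went near the large disk.

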